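# Photograph a jaw cast front and profile on an indexing turntable

### The job

Photograph the lower-jaw cast: set it down gently on the middle of the turntable, upright with its chin to the white arrow, turn the table by its black knob to the red zero mark so that the chin faces the camera, and press the red release button for the front view. Then turn the table three clicks anticlockwise (seen from above) and press the release again for the profile. Leave the jaw standing there on the table, and don't shift the scale bar, clay block or brush pot.

Things in the scene. Friction and masses are not known exactly. Their poses are not given: they have to be found in the camera images.
- jaw_center (a point): Middle of the jaw cast, 20 mm above its flat underside. Life-size bone-coloured lower jaw, horseshoe-shaped, 140 g, about 112 mm long, 123 mm wide over the joint heads at the rear, 34 mm high along its body (42 mm with the teeth), 72 mm at the two upright rear branches. Own x axis points to the chin, z up. It lies teeth up on a 6 mm thick cork mat at the start. Open in the middle and at the rear.
- jaw_chin (a point): The chin of the jaw, 46 mm in front of jaw_center along its x, 20 mm above the underside: a straight wall 13 mm thick (along the jaw's x), 36 mm wide and 34 mm high with the front teeth 8 mm above it; free space 30 mm deep behind it, inside the arch. Good to pinch from above, one finger in front and one inside the arch.
- platter_top (a point): Centre of the turntable's flat, rubber-covered top face, on the turning axis, 54 mm above the bench. The disc is 200 mm across. Axes turn with the disc: x points to the knob, -y along the white arrow painted on the top (the chin goes to -y), z up.
- platter (a joint): Turntable angle (rad), anticlockwise from above positive. A sprung ball clicks it into a rest every 0.5236 rad (12 a turn; turns without end). 0: red pointer of the knob arm at the red mark of the ring, white arrow to the camera. Starts at -1.75 to -0.36, in or between clicks. Takes 4 to 5 N at the knob to leave a click; let go within 0.07 rad of one it snaps in, elsewhere friction holds it.
- knob_grip (a point): Middle of the black upright knob on the arm at the turntable's rim: 23 mm diameter, 42 mm high (this point 22 mm above its foot, 74 mm above the bench), 130 mm from the turning axis along platter_top's x. It revolves freely on its pin, so it can be held without turning the gripper while it is led round the circle.
- release_top (a point): Centre of the top face of the red camera-release push button, 28 mm diameter, on a grey box on the far left of the base board, 56 mm above the bench, at (+90, +185) mm from the turning axis in the base board's own axes (those of station).
- release (a joint): Travel of the release button, 0 up to 0.006 m fully down (about 5 N); it springs back. The exposure is made in the last third of the travel.
- station: Base board of the photo station, 340 x 710 x 18 mm, fixed to the bench; origin on the turning axis at bench height, x away from the robot, y to its left. A camera, 185 mm high over the bench, stands on it 0.29 to 0.45 m to the -y side of the axis, looking along +y at the turntable. The white ring of marks is 320 mm across.
- scale_bar: Loose black and white photographic scale, 150 x 28 x 8 mm, lying on the base board to the left of the turntable; origin under its centre. Leave alone.
- clay: Loose block of grey clay, 150 x 90 x 65 mm, behind the station; origin under its centre. Leave alone.
- brush_pot: Blue pot of tools, 84 mm across, 200 mm high, behind the station; origin under its centre. Leave alone.

How it is judged:
By the outcome, as a careful person would: the job done as asked, in the order asked, and still so for the second after the job is handed in, with the robot touching nothing.
It also fails if it takes over 72 s, if anything falls off the work surface, if the arm or the gripper's body presses on something with over 40 N, if the wrist force passes 120 N, or if a joint passes its speed limit or range.

### The arm

A 7-joint arm with a two-finger parallel gripper is mounted at the origin on the work surface. World frame = base frame: x ahead of the robot, y to its left, z up, the work surface at z = 0. Lengths are in mm, angles in rad, forces in N, time in s.
With the tool pointing down it reaches from about 400 to 850 mm from the base axis. Payload 6.9 kg.
Tool frame: the origin (TCP) lies at the very end of the fingers, on their centre line; the grasp point (between the pads) lies 19 mm behind it (env.grip_depth is the distance from the TCP to the grasp point, in mm); z points along the fingers, y is the line along which they close (so a half turn about z gives the same grasp; the last joint's range is limited). The gripper opens to 85 mm and grips with 20 to 120 N. Pads are 22 mm wide; open, the fingers measure 114 mm over their backs; the gripper's body (76 mm by 85 mm) begins 54 mm behind the grasp point. The pads swing forward as they close: fully open they stand 13 mm farther back than shut.
Start: joints at [1.304, 0.507, -0.238, 1.5, 0.126, 1.149, -0.155], TCP at [227.611, -582.069, 231.275] pointing down, gripper open.
Joint ranges: [-3.08, 3.08], [-0.24, 2.05], [-1.43, 1.35], [0, 2.5], [-1.52, 4.66], [0.17, 1.96], [-2.89, 2.89]. Speed limits (rad/s): [2.39, 2.39, 3.14, 3.14, 3.14, 3.14, 3.14].

### API

Orientations are given as a rotation vector (axis times angle).
In Python, from cell import sensors, eyes, order, models, env gives the robot as it stands. The module is installed in compiled form; this text tells all that it offers.
- The arm moves only by the tool drive_tool, never from a script. Its argument "deltas" is a list of rows, each an object with "linear": the shift along the tool's x, y, z in m, a list of three; "twist": the turn about the tool's z in degrees; "gripper": the closure in counts, from 0 (fully open) to 255 (shut). In form: [{"linear": [x, y, z], "twist": twist, "gripper": gripper}, ...]. A call has 1 to 10 rows; each row shifts and turns the commanded pose from where the row before left it, along the tool's axes as they then stand; what a row does not reach is not made up. A row lasts 1/12 s, in which the tool goes at most 41.7 mm and 7.16 degrees, less where a joint would pass 70% of its speed; a pose out of reach is approached as far as the arm can. A call with a gripper value outside its range is refused whole. The fingers move at their own pace and stop on an object; "newtons" is the grip in N (left out, the last holds). Time passes only in rows, so rows that do not move let the fingers close. It gives the time, the measured TCP pose, the force, the opening and the grip force at its end, in the units of the state.
- sensors.get_state(): the state, without advancing time (a new reading comes with each control period).
- eyes.capture(name): name is "scene" or "top" or "wrist"; returns (picture, depth): 400x640x3 uint8, red, green, blue; 400x640 float32, mm along the optical axis (not along the pixel's ray), 0 where there is no reading.
- eyes.camera_info(name): a dict with "vertical_fov" (degrees; the focal length in pixels is half the picture's height over the tangent of half this angle, whatever the lens; pixels are square), "cx", "cy" (the principal point, pixels), "T" (4x4, takes a point from camera to world coordinates); the wrist camera has in their place "hand_eye" (4x4, takes a point from camera to tool coordinates, whose origin is the TCP and whose axes are the flange's). Camera axes: x right, y down, z forward; pixel columns grow to the right and rows downward; lengths in mm; the calibration is good to about 2 mm. A picture is of the moment at which its call begins: read the wrist's pose just before it. camera_info takes no time and is no camera call.
- order.hand_in(): hands the job in; it is judged then, once.
Trained networks look in the newest picture that a camera, given by its name, has taken for a name from the list of things; names that differ only in an ending like _2 or _b are one class to them, and where a whole thing is asked for, a point or a joint stands for the part that bears it (a point fixed in the world has none). Each returns a list of dicts, best first, with "p" (0 to 1); they miss things now and then, are a little off and sometimes report something else, mostly with a low value. They report only what shows in the picture. A call takes as long as a camera call.
- models.look_for(camera, query): "extent" ([left, top, right, bottom] in pixels, round what is visible of it).
- models.cut_out(camera, query): "pixels" (400x640 bool, what is visible of it) and "extent" ([left, top, right, bottom] in pixels, round what is visible of it).
The state is a dict: "time": time; "joints": joint angles; "qd": joint speeds; "effort": joint torques, N m; "ee_pos": TCP position; "tcp_rot": TCP orientation; "force": force on the tool from outside, world axes, zero at the start; "moment": the same for the moment, N m; "grip_width": finger opening in mm; "grasp_force": force on a finger pad.
Only numpy, scipy, OpenCV 4.12 (cv2) and the standard library are available. Lean on these libraries where they do the work, as an engineer would, in place of code of your own. Each camera call takes 0.05 s, during which the arm holds its last target. There are 200 camera calls.

## Working session

There is one attempt and no reset: what is moved stays moved. The work goes in short steps, Python scripts to look and compute and a tool call to move; the robot and the scene stay as the last step left them, time stands still between calls to the robot, and variables do not carry over. Pictures are saved under pics/ and viewed, at most 10 in all, crops included, and the job is handed in when it is done.

Besides the shell and the picture viewer there is one more tool, called as name(argument=value, ...) on one line, values as JSON. drive_tool: Moves the arm, as the interface text tells. Its arguments: {"type":"object","properties":{"deltas":{"type":"array","items":{"type":"object","properties":{"linear":{"type":"array","items":{"type":"number"}},"twist":{"type":"number"},"gripper":{"type":"number"}}}},"newtons":{"type":"number"}},"required":["deltas"]}

```bash
mkdir -p pics; cat > h.py <<'E'
import numpy as np, cv2
from scipy.spatial.transform import Rotation as R
from cell import sensors, eyes, order, models, env
def cap(n):
    s=sensors.get_state(); im,d=eyes.capture(n); i=eyes.camera_info(n)
    f=200/np.tan(np.radians(i['vertical_fov'])/2)
    if 'T' in i: T=np.array(i['T'])
    else:
        E=np.eye(4);E[:3,:3]=R.from_rotvec(s['tcp_rot']).as_matrix();E[:3,3]=s['ee_pos'];T=E@np.array(i['hand_eye'])
    v,u=np.mgrid[:400,:640]
    P=np.stack([(u-i['cx'])/f*d,(v-i['cy'])/f*d,d],-1)@T[:3,:3].T+T[:3,3]
    P[d==0]=np.nan
    return im,d,P,T,f,i
def save(n,im): cv2.imwrite('pics/'+n,cv2.cvtColor(im,cv2.COLOR_RGB2BGR))
E
python3 - <<'E'
from h import *
s=sensors.get_state(); print(s['time'],s['ee_pos'],s['tcp_rot'],R.from_rotvec(s['tcp_rot']).as_matrix().round(3).tolist())
ims=[]
for n in ['top','scene']:
    im,d,P,T,f,i=cap(n); ims.append(im); print(n,f,i['cx'],i['cy'],T.round(3).tolist())
    np.savez(n,im=im,d=d,P=P)
    for q in ['jaw_center','jaw_chin','platter_top','knob_grip','release_top','scale_bar','clay','brush_pot']:
        for r in models.cut_out(n,q)[:2]:
            m=r['pixels']; print(q,round(r['p'],2),np.round(r['extent']),np.nanmedian(P[m],0).round(0),np.nanmax(P[m][:,2]).round(0))
    save(n+'1.png',im)
E
```

```text
0.0 [ 227.39153171 -581.61368271  230.42729378] [-3.08542522e+00 -5.81906105e-01  5.31473239e-04] [[0.931, 0.364, -0.001], [0.364, -0.931, 0.002], [-0.0, -0.002, -1.0]]
top 492.8344553780286 319.1703012356222 194.07374280354472 [[0.03, -0.996, 0.087, 526.081], [-1.0, -0.03, -0.001, 165.134], [0.004, -0.087, -0.996, 960.866], [0.0, 0.0, 0.0, 1.0]]
jaw_chin 0.73 [189. 204. 250. 274.] [520. 358.  43.] 82.0
platter_top 0.88 [394. 196. 504. 320.] [482. -77.  54.] 99.0
knob_grip 0.47 [479. 199. 497. 210.] [ 592. -133.   91.] 99.0
release_top 0.7 [344. 205. 355. 218.] [580. 105.  56.] 60.0
scale_bar 0.68 [320. 256. 354. 338.] [417. 124.  26.] 32.0
scale_bar 0.53 [315. 167. 640. 376.] [ 476. -146.   20.] 139.0
clay 0.96 [396.  62. 448. 151.] [777. -21.  66.] 73.0
brush_pot 0.72 [278.  46. 338. 129.] [770. 188. 106.] 211.0
scene 374.5580383304103 323.14927428040517 200.75394847099395 [[-0.712, 0.467, -0.525, 951.904], [0.702, 0.463, -0.541, 573.164], [-0.01, -0.754, -0.657, 547.203], [0.0, 0.0, 0.0, 1.0]]
jaw_center 0.73 [368. 200. 445. 281.] [543. 356.  38.] 79.0
jaw_chin 0.89 [372. 204. 442. 281.] [544. 356.  38.] 79.0
platter_top 0.73 [219. 121. 319. 170.] [497. -66.  53.] 95.0
platter_top 0.31 [126. 184. 222. 260.] [800.   5.  63.] 208.0
knob_grip 0.75 [219. 135. 232. 152.] [ 594. -130.   75.] 95.0
scale_bar 0.75 [327. 162. 384. 192.] [422. 130.  26.] 29.0
clay 0.69 [125. 180. 225. 260.] [799.   4.  63.] 207.0
brush_pot 0.82 [188. 190. 270. 310.] [784. 213. 105.] 210.0
brush_pot 0.6 [123. 182. 222. 260.] [800.   4.  63.] 201.0
```

```bash
python3 - <<'E'
from h import *
t=np.load('top.npz')['im']
save('t2.png',cv2.resize(t[20:400,170:640],None,fx=1.7,fy=1.55))
E
```

```text
(no output)
```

View pics/t2.png

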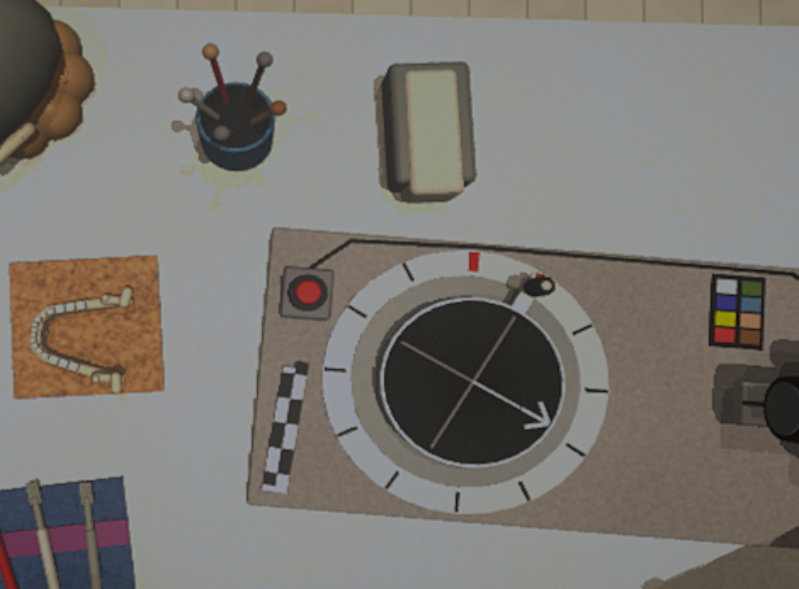

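View pics/scene1.png

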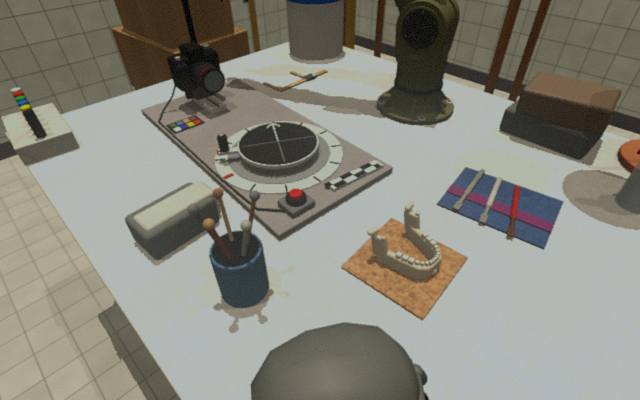

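The top view shows the jaw with its chin to the left (+y), around (192,236) px. The platter is near (448,264), with the knob about 0.4 rad short of the red mark. Next I'll get geometry from both views.

```bash
cat > geo.py <<'E'
from h import *
def circ(p):
    A=np.c_[2*p,np.ones(len(p))]; s=np.linalg.lstsq(A,(p**2).sum(1),rcond=None)[0]; return s[:2],np.sqrt(s[2]+s[:2]@s[:2])
def jaw(P,im,z0,cx,cy,r=110):
    Q=P.reshape(-1,3); C=im.reshape(-1,3).astype(int)
    return Q[(Q[:,2]>z0)&(Q[:,2]<130)&(np.hypot(Q[:,0]-cx,Q[:,1]-cy)<r)]
E
python3 - <<'E'
from geo import *
for n in ['top','scene']:
    D=np.load(n+'.npz'); P,im=D['P'],D['im']; hsv=cv2.cvtColor(im,cv2.COLOR_RGB2HSV)
    z=P[...,2]
    # platter disc top
    m=(abs(z-54)<5)&(np.hypot(P[...,0]-482,P[...,1]+77)<125)
    p=P[m][:,:2]; h=cv2.convexHull(p.astype(np.float32))[:,0]; (c,r)=cv2.minEnclosingCircle(h)
    print(n,'disc mean',p.mean(0),'enc',c,r,'z',np.median(z[m]))
    red=(((hsv[...,0]<8)|(hsv[...,0]>172))&(hsv[...,1]>150)&(hsv[...,2]>90))
    k,l,st,ce=cv2.connectedComponentsWithStats(red.astype(np.uint8))
    for j in range(1,k):
        if st[j,4]>8: print('red',st[j,4],ce[j].round(0),np.nanmean(P[l==j],0).round(1))
    J=jaw(P,im,12,545,357); print('jaw n',len(J),J[:,2].max())
    for lo,hi in [(25,60),(60,90)]:
        q=J[(J[:,2]>lo)&(J[:,2]<hi)]; print(lo,'min',q.min(0).round(0),'max',q.max(0).round(0),cv2.minAreaRect(q[:,:2].astype(np.float32)))
    heads=J[J[:,2]>62][:,:2].astype(np.float32)
    if len(heads)>3: print(cv2.kmeans(heads,2,None,(3,20,.1),5,2)[2])
    kb=P[(z>80)&(z<105)&(np.hypot(P[...,0]-594,P[...,1]+131)<40)]; print('knob',kb.mean(0),kb.min(0),kb.max(0))
    cam=P[(np.hypot(P[...,0]-460,P[...,1]+450)<150)&(z<400)]; print('cam zmax',np.percentile(cam[:,2],99.8))
E
```

```text
top disc mean [480.99353819 -75.19805946] enc (492.4306335449219, -81.83287811279297) 113.01334381103516 z 53.90792635599297
red 59 [448. 188.] [626.9 -82.6  21.9]
red 177 [351. 208.] [581.4 104.8  55.3]
red 112 [595. 236.] [ 544.5 -364.4   20.9]
red 209 [171. 380.] [252.7 430.1  15. ]
jaw n 1146 81.57717532003505
25 min [472. 293.  25.] max [568. 407.  60.] ((522.2215576171875, 351.88134765625), (110.85870361328125, 96.29875183105469), 85.79236602783203)
60 min [458. 293.  60.] max [578. 332.  82.] ((518.8734130859375, 312.7092590332031), (33.54896545410156, 120.1782455444336), 86.744384765625)
[[566.3737  305.9024 ]
 [471.35138 311.82983]]
knob [ 592.75889555 -137.33258367   91.61599377] [ 581.72918154 -150.2820046    80.03889049] [ 604.42928746 -128.28507993   99.22503217]
cam zmax 136.04601870618484
scene disc mean [486.83513483 -65.2519082 ] enc (490.9405822753906, -80.38488006591797) 114.5638427734375 z 53.31673953882401
red 34 [17. 93.] [ 872.6 -710.   101.9]
red 28 [197. 121.] [ 542.  -363.2   19.8]
red 16 [228. 176.] [625.3 -80.   21.7]
red 155 [515. 202.] [241.4 429.   15.1]
red 86 [295. 193.] [581.4 108.9  55. ]
jaw n 2230 79.45642771326078
25 min [472. 297.  25.] max [570. 411.  60.] ((523.0145874023438, 354.9436950683594), (111.01055145263672, 100.84505462646484), 86.38004302978516)
60 min [458. 296.  60.] max [579. 336.  79.] ((518.8154907226562, 316.5461120605469), (33.50193405151367, 121.44644927978516), 86.62029266357422)
[[472.6367  317.22845]
 [567.487   310.81012]]
knob [ 593.68873734 -132.32466859   89.22030285] [ 582.49401299 -142.73640675   80.77468729] [ 602.71460226 -124.6111628    95.29360968]
cam zmax 187.4952733597458
```

drive_tool(deltas=[{"linear": [0,0,-0.04]},{"linear": [0.032,-0.0225,-0.006]},{"linear": [0.032,-0.0225,-0.006]},{"linear": [0.032,-0.0225,-0.006]},{"linear": [0.032,-0.0225,-0.006]},{"linear": [0.032,-0.0225,-0.006]},{"linear": [0.032,-0.0225,-0.006]},{"linear": [0.032,-0.0225,-0.006]},{"linear": [0.032,-0.0225,-0.006]},{"linear": [0.032,-0.0225,0]}])

```text
invalid input
```

drive_tool(deltas=[{"linear": [0.019,-0.0345,0],"gripper": 130},{"linear": [0.019,-0.0345,0],"gripper": 130},{"linear": [0.019,-0.0345,0],"gripper": 130},{"linear": [0.019,-0.0345,0],"gripper": 130},{"linear": [0.019,-0.0345,0],"gripper": 130},{"linear": [0.019,-0.0345,0],"gripper": 130},{"linear": [0.019,-0.0345,0],"gripper": 130},{"linear": [0.019,-0.0345,0],"gripper": 130},{"linear": [0.019,-0.0345,0],"gripper": 130},{"linear": [0.019,-0.0345,0],"gripper": 130}], newtons=30)

```text
invalid input
```

drive_tool(deltas=[{"linear": [0,0,-0.04],"twist": 0,"gripper": 0},{"linear": [0.032,-0.0225,-0.006],"twist": 0,"gripper": 0},{"linear": [0.032,-0.0225,-0.006],"twist": 0,"gripper": 0},{"linear": [0.032,-0.0225,-0.006],"twist": 0,"gripper": 0},{"linear": [0.032,-0.0225,-0.006],"twist": 0,"gripper": 0},{"linear": [0.032,-0.0225,-0.006],"twist": 0,"gripper": 0},{"linear": [0.032,-0.0225,-0.006],"twist": 0,"gripper": 0},{"linear": [0.032,-0.0225,-0.006],"twist": 0,"gripper": 0},{"linear": [0.032,-0.0225,-0.006],"twist": 0,"gripper": 0},{"linear": [0.032,-0.0225,0],"twist": 0,"gripper": 0}])

```text
time: 1.73
ee_pos: [423.2, -287.1, 320.7]
tcp_rot: [3.085, 0.581, 0.003]
force: [0.2, -0.1, -0.2]
grip_width: 85.3
grasp_force: 0.0
```

drive_tool(deltas=[{"linear": [0.0205,-0.035,0],"twist": 0,"gripper": 130},{"linear": [0.0205,-0.035,0],"twist": 0,"gripper": 130},{"linear": [0.0205,-0.035,0],"twist": 0,"gripper": 130},{"linear": [0.0205,-0.035,0],"twist": 0,"gripper": 130},{"linear": [0.0205,-0.035,0],"twist": 0,"gripper": 130},{"linear": [0.0205,-0.035,0],"twist": 0,"gripper": 130},{"linear": [0.0205,-0.035,0],"twist": 0,"gripper": 130},{"linear": [0.0205,-0.035,0],"twist": 0,"gripper": 130},{"linear": [0.0205,-0.035,0],"twist": 0,"gripper": 130},{"linear": [0.0205,-0.035,0],"twist": 0,"gripper": 130}], newtons=30)

```text
time: 2.57
ee_pos: [485.5, 113.9, 319.6]
tcp_rot: [3.087, 0.581, 0.001]
force: [0.9, -0.2, 0.4]
grip_width: 41.8
grasp_force: 0.0
```

drive_tool(deltas=[{"linear": [0.0205,-0.035,0],"twist": 0,"gripper": 130},{"linear": [0.0205,-0.035,0],"twist": 0,"gripper": 130},{"linear": [0.0205,-0.035,0],"twist": 0,"gripper": 130},{"linear": [0.0205,-0.035,0],"twist": 0,"gripper": 130},{"linear": [0.02,-0.035,0],"twist": 0,"gripper": 130},{"linear": [0.0,0,0.025],"twist": 6.4,"gripper": 130},{"linear": [0,0,0.025],"twist": 6.3,"gripper": 130},{"linear": [0,0,0.025],"twist": 6.3,"gripper": 130},{"linear": [0,0,0.025],"twist": 6.3,"gripper": 130},{"linear": [0,0,0],"twist": 0,"gripper": 130}])

```text
time: 3.4
ee_pos: [514.8, 310.5, 214.6]
tcp_rot: [3.135, -0.115, -0.01]
force: [-0.3, -0.6, -1.0]
grip_width: 41.7
grasp_force: 0.0
```

```bash
python3 - <<'E'
from geo import *
s=sensors.get_state(); print(s['time'],s['ee_pos'],s['grip_width'],s['joints'],R.from_rotvec(s['tcp_rot']).as_matrix().round(3).tolist())
im,d,P,T,f,i=cap('wrist'); np.savez('w1',im=im,d=d,P=P); save('w1.png',im)
J=jaw(P,im,14,523,355); print(len(J))
for lo,hi in [(14,90),(32,60),(60,90)]:
    q=J[(J[:,2]>lo)&(J[:,2]<hi)]
    if len(q)>5: print(lo,q.min(0).round(0),q.max(0).round(0),cv2.minAreaRect(q[:,:2].astype(np.float32)))
E
```

```text
3.4 [514.8317715  310.45749809 214.61740547] 41.68837371670249 [-0.28557941  0.51187034 -0.47906969  1.58210105  0.25304941  1.11792241
 -2.46944235] [[0.997, -0.073, -0.006], [-0.073, -0.997, -0.005], [-0.006, 0.005, -1.0]]
3358
14 [458. 292.  14.] [579. 406.  78.] ((521.6912841796875, 350.7520446777344), (110.72358703613281, 120.56554412841797), 86.49800109863281)
32 [471. 299.  32.] [571. 406.  60.] ((518.0447387695312, 354.1024475097656), (101.04669952392578, 105.07853698730469), 3.9374265670776367)
60 [458. 292.  60.] [579. 331.  78.] ((519.338134765625, 312.3004150390625), (33.67649459838867, 120.56554412841797), 86.49800109863281)
```

View pics/w1.png

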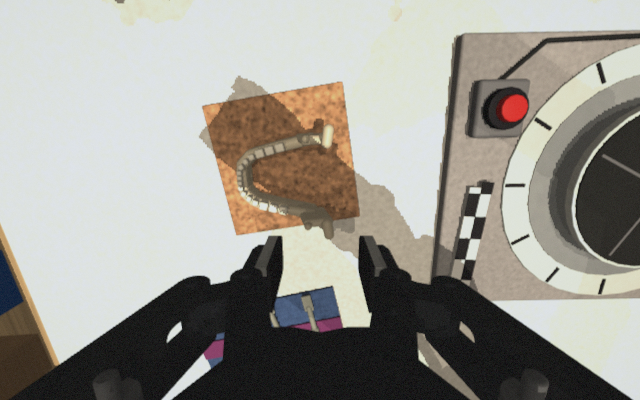

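drive_tool(deltas=[{"linear": [0.0015,-0.03,0.02],"twist": -0.7,"gripper": 130},{"linear": [0.001,-0.03,0.025],"twist": 0,"gripper": 130},{"linear": [0.001,-0.0305,0.02],"twist": 0,"gripper": 130},{"linear": [0.001,-0.001,0.03],"twist": 0,"gripper": 130},{"linear": [0,0,0.03],"twist": 0,"gripper": 130},{"linear": [0,0,0.02],"twist": 0,"gripper": 130},{"linear": [0,0,0],"twist": 0,"gripper": 130}])

```text
time: 4.03
ee_pos: [525.8, 402.1, 71.5]
tcp_rot: [3.137, -0.083, -0.006]
force: [-0.8, -1.0, -0.2]
grip_width: 42.0
grasp_force: 0.0
```

```bash
python3 - <<'E'
from geo import *
s=sensors.get_state(); print(s['time'],s['ee_pos'],s['grip_width'],R.from_rotvec(s['tcp_rot']).as_matrix().round(3).tolist())
im,d,P,T,f,i=cap('wrist'); save('w2.png',im)
J=jaw(P,im,14,523,355); J=J[(abs(J[:,0]-525)<15)&(J[:,1]>375)&(J[:,2]<55)]; print(len(J),np.nanpercentile(J,[1,50,99],axis=0).round(1))
E
```

```text
4.0333 [525.84698495 402.10303385  71.49122541] 41.98004041986283 [[0.999, -0.053, -0.004], [-0.053, -0.999, -0.003], [-0.004, 0.003, -1.0]]
843 [[510.3 393.9  18.9]
 [525.6 400.6  38.8]
 [539.6 409.5  47.7]]
```

View pics/w2.png

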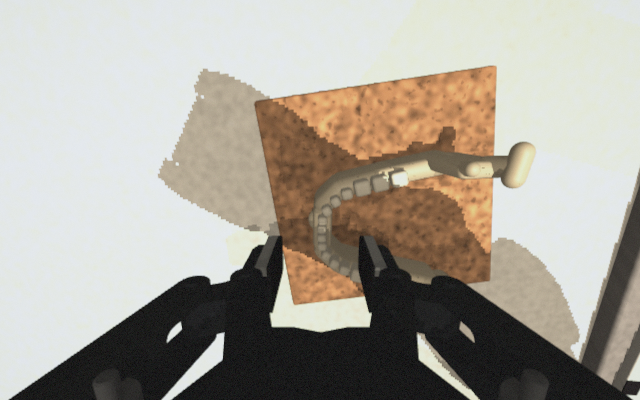

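The fingers straddle the chin: teeth at (322,220), fingers at columns 272 and 372. Descending and closing now.

drive_tool(deltas=[{"linear": [0,0,0.025],"twist": 0,"gripper": 130},{"linear": [0,0,0.02],"twist": 0,"gripper": 130},{"linear": [0,0,0.01],"twist": 0,"gripper": 130},{"linear": [0,0,0],"twist": 0,"gripper": 130},{"linear": [0,0,0],"twist": 0,"gripper": 255},{"linear": [0,0,0],"twist": 0,"gripper": 255},{"linear": [0,0,0],"twist": 0,"gripper": 255},{"linear": [0,0,0],"twist": 0,"gripper": 255},{"linear": [0,0,0],"twist": 0,"gripper": 255},{"linear": [0,0,0],"twist": 0,"gripper": 255}], newtons=35)

```text
time: 4.92
ee_pos: [527.9, 404.1, 21.5]
tcp_rot: [-3.138, 0.089, -0.004]
force: [-0.7, -0.2, 7.4]
grip_width: 12.1
grasp_force: 35.2
```

drive_tool(deltas=[{"linear": [0,0,-0.01],"twist": 0,"gripper": 255},{"linear": [0,0,-0.02],"twist": 0,"gripper": 255},{"linear": [0,0,-0.02],"twist": 0,"gripper": 255},{"linear": [0,0,0],"twist": 0,"gripper": 255},{"linear": [0,0,0],"twist": 0,"gripper": 255}])

```text
time: 5.33
ee_pos: [527.5, 403.9, 71.1]
tcp_rot: [-3.138, 0.089, -0.004]
force: [-0.2, -0.2, -1.8]
grip_width: 12.0
grasp_force: 34.1
```

```bash
python3 - <<'E'
from geo import *
s=sensors.get_state(); print(s)
print(R.from_rotvec(s['tcp_rot']).as_matrix().round(3).tolist())
im,d,P,T,f,i=cap('scene'); im2=cap('wrist')[0]; save('s2.png',np.hstack([cv2.resize(im[150:330,310:490],(400,400)),cv2.resize(im2[50:350,170:550],(400,400))]))
J=jaw(P,im,25,523,355); print(np.percentile(J[:,2],[1,50,99]))
E
```

```text
{'time': 5.3333, 'joints': array([-0.44914146,  0.73662603, -0.42431077,  1.58036223,  0.36118226,
        0.90001843, -2.62918879]), 'qd': array([-0.00222632,  0.03326267,  0.0140536 ,  0.03333355,  0.00674271,
       -0.00924958, -0.00382124]), 'effort': array([-8.15134932e-03, -7.31783295e+01, -6.78986952e+00, -2.14391470e+01,
       -2.76768277e-02,  1.79627258e-01,  6.07389025e-02]), 'ee_pos': array([527.48066185, 403.88794951,  71.14571509]), 'tcp_rot': array([-3.13829086,  0.08882531, -0.00367158]), 'force': array([-0.16823156, -0.21186394, -1.77120839]), 'moment': array([ 0.03478858, -0.01837346,  0.00169686]), 'grasp_force': 34.12686298310291, 'grip_width': 11.9924498629375}
[[0.998, -0.057, 0.002], [-0.057, -0.998, 0.002], [0.002, -0.002, -1.0]]
[ 59.10849959  92.03980185 128.83963882]
```

View pics/s2.png

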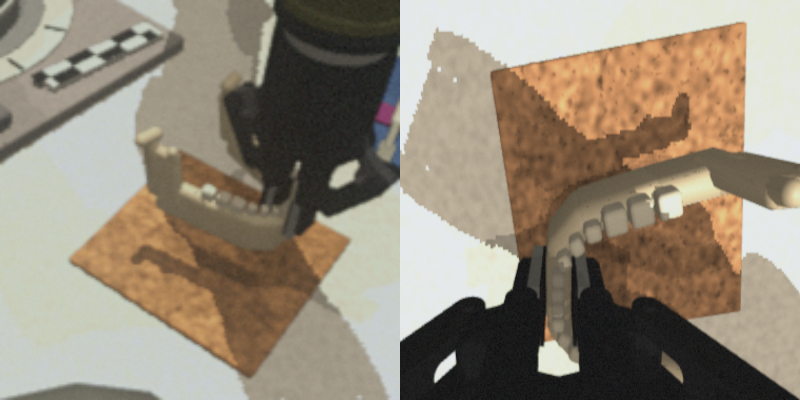

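Picture: the jaw is held level between the fingers and clear of the mat. Now I'll measure the platter centre and arrow precisely.

```bash
cat > plat.py <<'E'
from geo import *
from scipy.optimize import least_squares
def plat(im,P,c0=(487,-78)):
    z=P[...,2]; g=cv2.cvtColor(im,cv2.COLOR_RGB2HSV); r=np.hypot(P[...,0]-c0[0],P[...,1]-c0[1])
    # disc edge by height step
    c=np.array(c0,float)
    for _ in range(4):
        th=np.arctan2(P[...,1]-c[1],P[...,0]-c[0]); r=np.hypot(P[...,0]-c[0],P[...,1]-c[1])
        m=(abs(z-54)<6)&(r<112); pts=[]
        for a in np.arange(-np.pi,np.pi,.06):
            k=m&(abs(th-a)<.03)
            if k.sum()>10: 
                rr=np.percentile(r[k],98); 
                if abs(rr-100)<8: pts.append([c[0]+rr*np.cos(a),c[1]+rr*np.sin(a)])
        pts=np.array(pts); s=least_squares(lambda q:np.hypot(pts[:,0]-q[0],pts[:,1]-q[1])-q[2],[*c,100],loss='soft_l1').x; c=s[:2]
    r=np.hypot(P[...,0]-c[0],P[...,1]-c[1]); V=g[...,2]
    w=m&(r<80)&(r>12)&(abs(z-54)<5)
    w&=V>(np.median(V[w])+45)
    p=P[w][:,:2]-c; a=np.arctan2(p[:,1],p[:,0])
    h=np.angle(np.exp(4j*a).mean())/4
    return c,s[2],len(pts),h,np.histogram(a,24,(-np.pi,np.pi))[0]
E
python3 - <<'E'
from plat import *
for n in ['top','scene']:
    D=np.load(n+'.npz'); P,im=D['P'],D['im']; c,r,k,h,hist=plat(im,P); print(n,c,r,k,'cross angle mod90',np.degrees(h),hist)
    z=P[...,2]
    # ring outer edge: white over board
    V=cv2.cvtColor(im,cv2.COLOR_RGB2HSV); rr=np.hypot(P[...,0]-c[0],P[...,1]-c[1])
    m=(rr>125)&(rr<175)&(abs(z-21)<5)&(V[...,1]<45)&(V[...,2]>130); th=np.arctan2(P[...,1]-c[1],P[...,0]-c[0]); pts=[]
    for a in np.arange(-np.pi,np.pi,.06):
        q=m&(abs(th-a)<.03)
        if q.sum()>5: x=np.percentile(rr[q],98); pts.append([c[0]+x*np.cos(a),c[1]+x*np.sin(a)])
    pts=np.array(pts); s=least_squares(lambda q:np.hypot(pts[:,0]-q[0],pts[:,1]-q[1])-q[2],[*c,160],loss='soft_l1').x; print('ring',s,len(pts))
    rel=P[V[...,1]>0]
E
```

```text
top [480.47067679 -75.09867195] 98.3930289556416 102 cross angle mod90 -29.696149849058333 [ 0  0  0 49 70  0  0  0  0 12 43  0  0  0  0 30 20  0  0  0  0 35 24  0]
ring [481.11440632 -75.35634946 158.72880809] 103
scene [480.04275464 -69.90319546] 97.28593803271403 101 cross angle mod90 -29.663413523219436 [ 0  0  0 19 23  0  0  0  0  0  0  0  0  0  0  1  2  0  0  0  0  0  0  0]
ring [478.5305103  -70.76441201 172.12074037] 103
```

drive_tool(deltas=[{"linear": [0,0,-0.03],"twist": 0,"gripper": 255},{"linear": [-0.003,0.03,-0.025],"twist": 0,"gripper": 255},{"linear": [-0.003,0.035,-0.02],"twist": 0,"gripper": 255},{"linear": [-0.003,0.035,-0.02],"twist": 0,"gripper": 255},{"linear": [-0.003,0.035,-0.02],"twist": 0,"gripper": 255},{"linear": [-0.003,0.035,-0.02],"twist": 0,"gripper": 255},{"linear": [-0.003,0.035,-0.02],"twist": 0,"gripper": 255},{"linear": [-0.003,0.035,0],"twist": 0,"gripper": 255},{"linear": [-0.003,0.03,0],"twist": 0,"gripper": 255},{"linear": [0,0,0],"twist": 0,"gripper": 255}])

```text
time: 6.27
ee_pos: [486.6, 127.2, 223.4]
tcp_rot: [3.134, -0.101, -0.004]
force: [-0.0, -0.1, -1.9]
grip_width: 12.5
grasp_force: 34.5
```

drive_tool(deltas=[{"linear": [-0.005,0.015,-0.01],"twist": 0,"gripper": 255},{"linear": [-0.01,0.03,-0.02],"twist": 0,"gripper": 255},{"linear": [-0.01,0.03,-0.02],"twist": 0,"gripper": 255},{"linear": [-0.01,0.015,0],"twist": 0,"gripper": 255},{"linear": [0,0,0],"twist": 0,"gripper": 255}])

```text
time: 6.68
ee_pos: [445.8, 43.4, 274.2]
tcp_rot: [3.138, -0.097, -0.002]
force: [0.0, -0.7, -0.9]
grip_width: 12.1
grasp_force: 34.5
```

```bash
python3 - <<'E'
from plat import *
s=sensors.get_state(); print(s['time'],s['ee_pos'],R.from_rotvec(s['tcp_rot']).as_matrix().round(3).tolist(),s['joints'].round(2),s['grip_width'])
im,d,P,T,f,i=cap('wrist'); np.savez('w3',im=im,d=d,P=P); save('w3.png',im)
print(plat(im,P,(480,-73)))
for q in ['release_top','knob_grip']:
    for r in models.cut_out('wrist',q)[:1]:
        m=r['pixels']; p=P[m]; print(q,r['p'],np.nanmedian(p,0),np.nanmin(p,0),np.nanmax(p,0))
hsv=cv2.cvtColor(im,cv2.COLOR_RGB2HSV); red=(((hsv[...,0]<8)|(hsv[...,0]>172))&(hsv[...,1]>150)&(hsv[...,2]>90))
k,l,st,ce=cv2.connectedComponentsWithStats(red.astype(np.uint8))
for j in range(1,k):
    if st[j,4]>8: print('red',st[j,4],ce[j].round(0),np.nanmean(P[l==j],0).round(1))
E
```

```text
6.6833 [445.84173476  43.38052038 274.24925364] [[0.998, -0.062, -0.001], [-0.062, -0.998, -0.002], [-0.001, 0.003, -1.0]] [ 0.25  0.21 -0.5   1.86  0.12  1.1  -1.93] 12.123085106610809
(array([480.1234342 , -76.26227691]), np.float64(98.35739220122568), 70, np.float64(-0.5140200054080832), array([ 0,  0,  0, 77, 71,  0,  0,  0,  0, 69, 91,  0,  0,  0,  0, 38, 87,
        0,  0,  0,  0, 40, 37,  0]))
release_top 0.58 [579.47145411 102.41877495  54.82340157] [566.9662181   89.17807884  45.35102998] [593.5643298  116.97814617  57.5390038 ]
knob_grip 0.96 [ 590.3910913  -134.46140159   89.08553847] [ 581.38365373 -175.65942321   19.28642402] [ 622.26622631 -128.79723182   96.06112778]
red 170 [412.  22.] [625.  -84.   21.3]
red 479 [262.  67.] [579.7 103.1  54.3]
red 266 [625.  78.] [ 543.1 -365.9   20.7]
red 469 [102. 306.] [239.4 420.5  14.9]
```

View pics/w3.png

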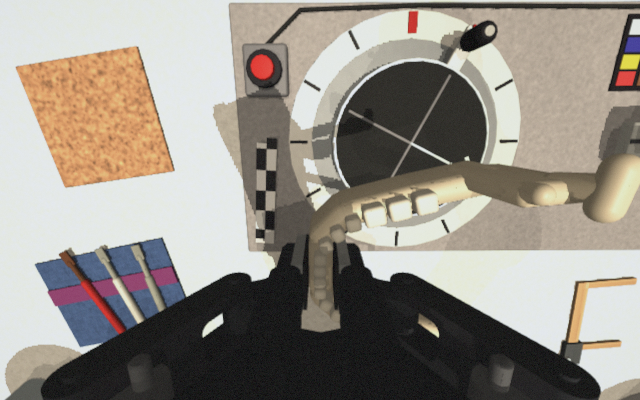

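drive_tool(deltas=[{"linear": [0,0,0],"twist": -7,"gripper": 255},{"linear": [0,0,0],"twist": -7,"gripper": 255},{"linear": [0,0,0],"twist": -7,"gripper": 255},{"linear": [0,0,0],"twist": -7,"gripper": 255},{"linear": [0,0,0],"twist": -7,"gripper": 255},{"linear": [0,0,0],"twist": -7,"gripper": 255},{"linear": [0,0,0],"twist": -7,"gripper": 255},{"linear": [0,0,0],"twist": -7,"gripper": 255},{"linear": [0,0,0],"twist": -7,"gripper": 255},{"linear": [0,0,0],"twist": -7,"gripper": 255}])

```text
time: 7.67
ee_pos: [447.7, 48.6, 273.5]
tcp_rot: [-2.615, -1.739, 0.001]
force: [0.8, -0.2, -1.3]
grip_width: 12.0
grasp_force: 34.5
```

drive_tool(deltas=[{"linear": [0,0,0],"twist": -7,"gripper": 255},{"linear": [0,0,0],"twist": -7,"gripper": 255},{"linear": [0,0,0],"twist": -7,"gripper": 255},{"linear": [0,0,0],"twist": -7,"gripper": 255},{"linear": [0,0,0],"twist": -7,"gripper": 255},{"linear": [0,0,0],"twist": -7,"gripper": 255},{"linear": [0,0,0],"twist": -7,"gripper": 255},{"linear": [0,0,0],"twist": -7,"gripper": 255},{"linear": [0,0,0],"twist": -7,"gripper": 255},{"linear": [0,0,0],"twist": -7,"gripper": 255}])

```text
time: 8.5
ee_pos: [447.6, 48.5, 273.7]
tcp_rot: [-1.145, -2.924, -0.002]
force: [0.3, -0.8, -0.9]
grip_width: 12.4
grasp_force: 34.5
```

drive_tool(deltas=[{"linear": [0,0,0],"twist": -7,"gripper": 255},{"linear": [0,0,0],"twist": -7,"gripper": 255},{"linear": [0,0,0],"twist": 0,"gripper": 255}])

```text
time: 8.75
ee_pos: [447.6, 48.3, 273.6]
tcp_rot: [-0.781, -3.041, -0.002]
force: [0.4, 0.2, -1.6]
grip_width: 12.1
grasp_force: 34.5
```

```bash
cat > to.py <<'E'
import sys; from h import *
def to(x,y,z,ya=None):
    s=sensors.get_state(); M=R.from_rotvec(s['tcp_rot']).as_matrix()
    a=np.degrees(np.arctan2(M[1,1],M[0,1])); print('t',s['time'],'pos',s['ee_pos'].round(1),'ytool',a.round(2),'tilt',M[:2,2].round(4),'gw',s['grip_width'])
    print('delta tool',(M.T@(np.array([x,y,z])-s['ee_pos'])).round(1), 'twist',None if ya is None else round(a-ya,2))
    return M
if __name__=='__main__': to(*map(float,sys.argv[1:]))
E
python3 to.py 455.4 -113.3 150 60.4
```

```text
t 8.75 pos [447.6  48.3 273.6] ytool 61.18 tilt [-0.0014  0.0019] gw 12.100104567328088
delta tool [ -85.  -137.9  123.3] twist 0.78
```

drive_tool(deltas=[{"linear": [-0.015,-0.0245,0.015],"twist": 0.8,"gripper": 255},{"linear": [-0.02,-0.032,0.015],"twist": 0,"gripper": 255},{"linear": [-0.02,-0.032,0.015],"twist": 0,"gripper": 255},{"linear": [-0.02,-0.032,0.02],"twist": 0,"gripper": 255},{"linear": [-0.01,-0.0175,0.025],"twist": 0,"gripper": 255},{"linear": [0,0,0.025],"twist": 0,"gripper": 255},{"linear": [0,0,0.01],"twist": 0,"gripper": 255},{"linear": [0,0,0],"twist": 0,"gripper": 255},{"linear": [0,0,0],"twist": 0,"gripper": 255}])

```text
time: 9.5
ee_pos: [452.9, -112.2, 150.1]
tcp_rot: [-0.812, -3.034, -0.002]
force: [-0.5, 0.5, -0.7]
grip_width: 12.3
grasp_force: 34.5
```

```bash
python3 to.py 455.4 -113.3 72 60.4; python3 - <<'E'
from plat import *
im,d,P,T,f,i=cap('top'); im2,d2,P2=cap('scene')[:3]; save('p1.png',np.hstack([cv2.resize(im[180:360,380:560],(400,400)),cv2.resize(im2[60:240,180:360],(400,400))]))
for n,Q,I in (('top',P,im),('scene',P2,im2)):
    J=jaw(Q,I,150,480,-75,130); q=J[J[:,2]<226]; hs=cv2.cvtColor(I,cv2.COLOR_RGB2HSV)
    m=(Q[...,2]>120)&(Q[...,2]<230)&(hs[...,2]>95)&(np.hypot(Q[...,0]-480,Q[...,1]+75)<110); p=Q[m]
    h=p[p[:,2]>175]; print(n,len(p),'rear',len(h),h.mean(0) if len(h) else '',p[:,2].min(), p[:,2].max())
E
```

```text
t 9.5 pos [ 452.9 -112.2  150.1] ytool 60.02 tilt [-0.0002  0.0014] gw 12.309258889111733
delta tool [-2.7  0.2 78.1] twist -0.38
top 592 rear 450 [493.56399848 -46.46240652 194.41719446] 164.29355865267019 209.49916358013058
scene 344 rear 215 [485.7316621  -40.9618835  193.78751754] 135.82972919880535 229.00332911136246
```

View pics/p1.png

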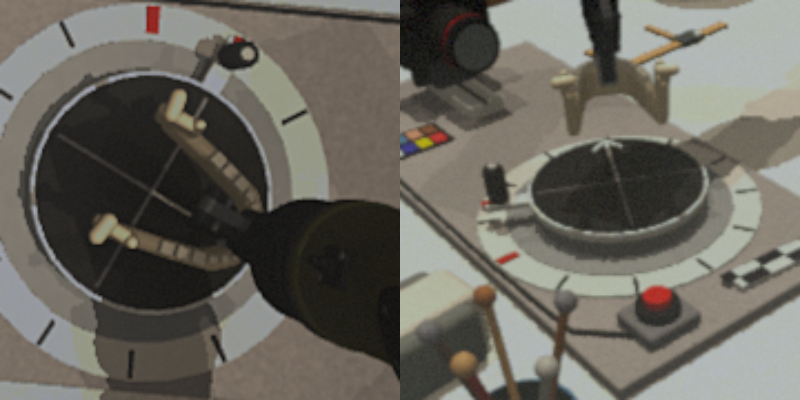

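The jaw hangs over the platter with its chin along the arrow, which runs toward the lower right at about (190,215). Descending.

drive_tool(deltas=[{"linear": [-0.0025,0,0.02],"twist": -0.4,"gripper": 255},{"linear": [0,0,0.025],"twist": 0,"gripper": 255},{"linear": [0,0,0.02],"twist": 0,"gripper": 255},{"linear": [0,0,0.007],"twist": 0,"gripper": 255},{"linear": [0,0,0],"twist": 0,"gripper": 255},{"linear": [0,0,0],"twist": 0,"gripper": 255}])

```text
time: 10.1
ee_pos: [455.4, -114.7, 78.9]
tcp_rot: [0.802, 3.036, 0.0]
force: [0.0, 0.1, -0.8]
grip_width: 12.4
grasp_force: 34.5
```

```bash
python3 to.py 455.4 -113.3 70 60.4; python3 - <<'E'
from plat import *
for n in ('top','scene'):
    im,d,P,T,f,i=cap(n); hs=cv2.cvtColor(im,cv2.COLOR_RGB2HSV)
    m=(P[...,2]>65)&(P[...,2]<150)&(hs[...,2]>95)&(np.hypot(P[...,0]-480,P[...,1]+75)<100)&(hs[...,1]<120); p=P[m]
    # jaw frame
    u=np.array([np.cos(np.radians(-119.6)),np.sin(np.radians(-119.6))]); v=np.array([-u[1],u[0]]); q=p[:,:2]-[480.3,-74.5]
    a=q@u; b=q@v; k=a<-25
    print(n,len(p),'x range',np.percentile(a,[.5,99.5]).round(1),'rear lateral',np.percentile(b[k],[.5,50,99.5]).round(1),'left/right rear',a[b>20].min().round(1),a[b<-20].min().round(1),'zmin,max',np.percentile(p[:,2],[.5,99.5]))
E
```

```text
t 10.1 pos [ 455.4 -114.7   78.9] ytool 60.4 tilt [ 0.0013 -0.0002] gw 12.35961093837944
delta tool [0.7 1.2 8.9] twist -0.0
top 498 x range [-58.1  39.8] rear lateral [-59.2 -39.8  60.9] left/right rear -58.2 -58.1 zmin,max [ 94.01833657 136.83377722]
scene 256 x range [-60.5  44.6] rear lateral [-61.7 -40.7  57.2] left/right rear -60.6 -61.6 zmin,max [ 90.24407989 135.08909811]
```

drive_tool(deltas=[{"linear": [0,0.0005,0.004],"twist": 0,"gripper": 255},{"linear": [0,0.0005,0.003],"twist": 0,"gripper": 255},{"linear": [0,0,0.001],"twist": 0,"gripper": 255},{"linear": [0,0,0],"twist": 0,"gripper": 255}])

```text
time: 10.53
ee_pos: [455.0, -114.4, 69.7]
tcp_rot: [-0.804, -3.037, 0.0]
force: [-0.3, -0.3, -1.8]
grip_width: 12.2
grasp_force: 34.5
```

drive_tool(deltas=[{"linear": [0,0,0.001],"twist": 0,"gripper": 255},{"linear": [0,0,0.0005],"twist": 0,"gripper": 255},{"linear": [0,0,0],"twist": 0,"gripper": 255},{"linear": [0,0,0],"twist": 0,"gripper": 255}])

```text
time: 10.87
ee_pos: [455.2, -114.4, 69.4]
tcp_rot: [0.803, 3.036, -0.002]
force: [-3.3, -1.3, 15.5]
grip_width: 12.1
grasp_force: 36.7
```

drive_tool(deltas=[{"linear": [0,0,-0.001],"twist": 0,"gripper": 255},{"linear": [0,0,0],"twist": 0,"gripper": 220},{"linear": [0,0,0],"twist": 0,"gripper": 190},{"linear": [0,0,0],"twist": 0,"gripper": 150},{"linear": [0,0,0],"twist": 0,"gripper": 140},{"linear": [0,0,0],"twist": 0,"gripper": 140},{"linear": [0,0,0],"twist": 0,"gripper": 140}])

```text
time: 11.45
ee_pos: [455.1, -114.3, 69.2]
tcp_rot: [-0.804, -3.037, -0.0]
force: [0.0, 0.4, 0.1]
grip_width: 38.4
grasp_force: 0.0
```

drive_tool(deltas=[{"linear": [0,0,-0.01],"twist": 0,"gripper": 140},{"linear": [0,0,-0.025],"twist": 0,"gripper": 140},{"linear": [0,0,-0.035],"twist": 0,"gripper": 140},{"linear": [0,0,-0.04],"twist": 0,"gripper": 140},{"linear": [0,0,-0.03],"twist": 0,"gripper": 140},{"linear": [-0.0,-0.03,0],"twist": 0,"gripper": 140},{"linear": [0,-0.03,0],"twist": 0,"gripper": 140},{"linear": [0,0,0],"twist": 0,"gripper": 140}])

```text
time: 12.12
ee_pos: [422.5, -171.6, 209.6]
tcp_rot: [-0.813, -3.033, 0.006]
force: [-0.5, -0.8, -0.3]
grip_width: 38.3
grasp_force: 0.0
```

```bash
cat > chk.py <<'E'
from plat import *
def chk(ang):
  for n in ('top','scene'):
    im,d,P,T,f,i=cap(n); hs=cv2.cvtColor(im,cv2.COLOR_RGB2HSV)
    m=(P[...,2]>65)&(P[...,2]<132)&(hs[...,2]>95)&(np.hypot(P[...,0]-480,P[...,1]+75)<100)&(hs[...,1]<120); p=P[m]
    u=np.array([np.cos(np.radians(ang-90)),np.sin(np.radians(ang-90))]); v=np.array([-u[1],u[0]]); q=p[:,:2]-[480.3,-74.5]
    a=q@u; b=q@v; k=a<-25
    print(n,len(p),'x',np.percentile(a,[.5,99.5]).round(1),'lat',np.percentile(b[k],[.5,50,99.5]).round(1),'rear',a[b>20].min().round(1),a[b<-20].min().round(1),'z',np.percentile(p[:,2],[.5,99.5]).round(0),'minrect',cv2.minAreaRect(p[:,:2].astype(np.float32)))
    z=P[...,2]; kb=P[(z>84)&(z<105)&(hs[...,2]<90)&(abs(np.hypot(P[...,0]-480.3,P[...,1]+74.5)-130)<16)]
    if len(kb): c=(kb.min(0)+kb.max(0))/2; print('  knob',c.round(1),len(kb),'ang',np.degrees(np.arctan2(c[1]+74.5,c[0]-480.3)).round(1))
    print('  plat',plat(im,P,(480.3,-74.5))[3]*57.3)
    save('c_%s.png'%n,im)
E
python3 to.py 455.4 -113.3 70 60.4; python3 -c "
from chk import *;chk(-29.6)"
```

```text
t 12.1167 pos [ 422.5 -171.6  209.6] ytool 60.0 tilt [-0.0026 -0.0031] gw 38.33615194567898
delta tool [  0.5  67.5 139.3] twist -0.4
top 696 x [-57.8  48.4] lat [-59.   38.6  60.3] rear -58.3 -57.8 z [ 82. 128.] minrect ((483.204345703125, -71.18820190429688), (107.4840087890625, 120.79208374023438), 60.6109504699707)
  knob [ 593.8 -137.8   90.7] 98 ang -29.2
  plat -29.387582375651963
scene 379 x [-60.6  47.5] lat [-63.2 -39.7  58.3] rear -61.1 -60.6 z [ 77. 126.] minrect ((480.6416320800781, -69.61061096191406), (112.91584777832031, 121.8972396850586), 60.741973876953125)
  knob [ 592.  -133.1   89.5] 48 ang -27.7
  plat -28.69944647798985
```

drive_tool(deltas=[{"linear": [-0.03,0.015,0],"twist": 0,"gripper": 90},{"linear": [-0.035,0.015,0],"twist": 0,"gripper": 90},{"linear": [-0.035,0.02,0],"twist": 0,"gripper": 90},{"linear": [-0.035,0.02,0],"twist": 0,"gripper": 90},{"linear": [0,0.02,0.02],"twist": 0,"gripper": 90},{"linear": [0,0.02,0.02],"twist": 0,"gripper": 90},{"linear": [0,0,0],"twist": 0,"gripper": 90}])

```text
time: 12.8
ee_pos: [597.7, -130.9, 166.1]
tcp_rot: [-0.791, -3.036, -0.007]
force: [-0.4, 1.3, -1.0]
grip_width: 55.3
grasp_force: 0.0
```

```bash
python3 to.py 593.5 -137.5 140 60
```

```text
t 12.8 pos [ 597.7 -130.9  166.1] ytool 60.78 tilt [-0.0033  0.0055] gw 55.26771998535785
delta tool [ 0.3 -7.9 26.1] twist 0.78
```

drive_tool(deltas=[{"linear": [0,-0.008,0.015],"twist": 0,"gripper": 90},{"linear": [0,0,0.02],"twist": 0,"gripper": 90},{"linear": [0,0,0.012],"twist": 0,"gripper": 90},{"linear": [0,0,0],"twist": 0,"gripper": 90},{"linear": [0,0,0],"twist": 0,"gripper": 90}])

```text
time: 13.22
ee_pos: [593.1, -143.9, 122.4]
tcp_rot: [-0.802, -3.036, -0.001]
force: [0.4, 0.3, -0.3]
grip_width: 55.2
grasp_force: 0.0
```

```bash
python3 to.py 593.5 -137.5 65 60; python3 -c "
from h import *
im=cap('wrist')[0]; save('w4.png',im)"
```

```text
t 13.2167 pos [ 593.1 -143.9  122.4] ytool 60.41 tilt [-0.0008  0.0008] gw 55.158029962190824
delta tool [ 2.8  5.8 57.4] twist 0.41
```

View pics/w4.png

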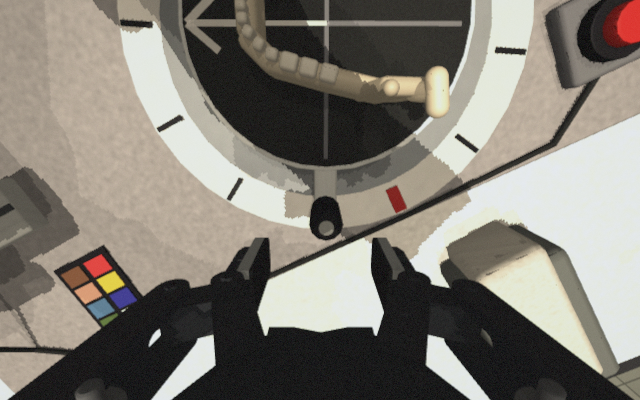

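The knob top, at (325,222), sits between the finger columns 260 and 380. Descending and gripping.

drive_tool(deltas=[{"linear": [0.002,0.004,0.015],"twist": 0,"gripper": 90},{"linear": [0,0,0.02],"twist": 0,"gripper": 90},{"linear": [0,0,0.02],"twist": 0,"gripper": 90},{"linear": [0,0,0],"twist": 0,"gripper": 90},{"linear": [0,0,0],"twist": 0,"gripper": 180},{"linear": [0,0,0],"twist": 0,"gripper": 180},{"linear": [0,0,0],"twist": 0,"gripper": 180},{"linear": [0,0,0],"twist": 0,"gripper": 190},{"linear": [0,0,0],"twist": 0,"gripper": 190}], newtons=30)

```text
time: 14.02
ee_pos: [594.4, -140.2, 69.0]
tcp_rot: [0.803, 3.034, -0.0]
force: [-1.9, 0.1, 6.1]
grip_width: 22.1
grasp_force: 20.8
```

```bash
python3 to.py 593.5 -137.5 65 60; python3 -c "
from h import *
print(sensors.get_state()['force'],sensors.get_state()['grasp_force'])"
```

```text
t 14.0167 pos [ 594.4 -140.2   69. ] ytool 60.34 tilt [ 0.0025 -0.0007] gw 22.069555912409072
delta tool [2.1 1.9 4. ] twist 0.34
[-1.94804346  0.05823987  6.06555033] 20.790510177612305
```

drive_tool(deltas=[{"linear": [0.0001,0.006,0],"twist": 0,"gripper": 200},{"linear": [0.0004,0.006,0],"twist": 0,"gripper": 200},{"linear": [0.0007,0.006,0],"twist": 0,"gripper": 200},{"linear": [0.001,0.006,0],"twist": 0,"gripper": 200},{"linear": [0.0012,0.006,0],"twist": 0,"gripper": 200},{"linear": [0.0015,0.006,0],"twist": 0,"gripper": 200},{"linear": [0.0018,0.0058,0],"twist": 0,"gripper": 200},{"linear": [0.002,0.0057,0],"twist": 0,"gripper": 200},{"linear": [0.0023,0.0056,0],"twist": 0,"gripper": 200},{"linear": [0.0026,0.0055,0],"twist": 0,"gripper": 200}], newtons=40)

```text
time: 14.85
ee_pos: [611.3, -82.6, 69.1]
tcp_rot: [0.804, 3.035, -0.001]
force: [-2.0, -6.9, 7.9]
grip_width: 21.4
grasp_force: 38.9
```

drive_tool(deltas=[{"linear": [0,0,0],"twist": 0,"gripper": 200},{"linear": [0,0,0],"twist": 0,"gripper": 200}])

```text
time: 15.02
ee_pos: [611.3, -82.6, 69.1]
tcp_rot: [0.803, 3.035, -0.001]
force: [-2.4, -1.5, 9.5]
grip_width: 21.7
grasp_force: 39.1
```

```bash
python3 to.py 611.1 -82.3 69 60; python3 -c "
from h import *
print(sensors.get_state()['force'],sensors.get_state()['grasp_force'])
from chk import *;chk(-3.4)"
```

```text
t 15.0167 pos [611.3 -82.6  69.1] ytool 60.36 tilt [ 0.002  -0.0011] gw 21.707169771490456
delta tool [0.3 0.1 0.1] twist 0.36
[-2.39484369 -1.46625397  9.4810633 ] 39.12480890750885
top 498 x [-58.3  46.5] lat [-59.9 -40.   60.4] rear -58.9 -57.7 z [ 83. 128.] minrect ((481.2314758300781, -69.31558227539062), (106.15709686279297, 120.9798583984375), 87.20401000976562)
  knob [608.  -71.5  94.5] 43 ang 1.4
  plat -2.5991586551215256
scene 346 x [-61.1  46.5] lat [-59.6 -42.2  58.2] rear -61.7 -61.0 z [ 76. 126.] minrect ((480.3802490234375, -67.62417602539062), (108.8436508178711, 117.88133239746094), 87.01009368896484)
  knob [616.5 -62.8  94.5] 72 ang 4.9
  plat -2.8186286849432225
```

drive_tool(deltas=[{"linear": [0,0,0],"twist": 0,"gripper": 170},{"linear": [0,0,0],"twist": 0,"gripper": 130},{"linear": [0,0,0],"twist": 0,"gripper": 90},{"linear": [0,0,0],"twist": 0,"gripper": 90},{"linear": [0,0,-0.02],"twist": 0,"gripper": 90},{"linear": [0,0,-0.04],"twist": 0,"gripper": 90},{"linear": [0,0,-0.04],"twist": 0,"gripper": 120},{"linear": [0.03,0.02,0],"twist": 0,"gripper": 255},{"linear": [0.03,0.02,0],"twist": 0,"gripper": 255},{"linear": [0.03,0.02,0],"twist": 0,"gripper": 255}])

```text
time: 15.95
ee_pos: [561.7, 14.9, 167.9]
tcp_rot: [0.806, 3.035, 0.001]
force: [0.0, 1.6, -0.4]
grip_width: 9.4
grasp_force: 0.0
```

```bash
python3 to.py 580.5 104.5 100 60; python3 -c "
from chk import *;chk(-3.4)"
```

```text
t 15.95 pos [561.7  14.9 167.9] ytool 60.24 tilt [0.0013 0.0004] gw 9.366363789226067
delta tool [28.2 87.  67.9] twist 0.24Traceback (most recent call last):
  File "<string>", line 2, in <module>
    from chk import *;chk(-3.4)
                      ~~~^^^^^^
  File "chk.py", line 8, in chk
    print(n,len(p),'x',np.percentile(a,[.5,99.5]).round(1),'lat',np.percentile(b[k],[.5,50,99.5]).round(1),'rear',a[b>20].min().round(1),a[b<-20].min().round(1),'z',np.percentile(p[:,2],[.5,99.5]).round(0),'minrect',cv2.minAreaRect(p[:,:2].astype(np.float32)))
                                                                                                                  ~~~~~~~~~~~^^
    return umr_minimum(a, axis, None, out, keepdims, initial, where)
ValueError: zero-size array to reduction operation minimum which has no identity
```

Move over the button, then verify the platter and button from there.

drive_tool(deltas=[{"linear": [0.009,0.029,0.01],"twist": 0,"gripper": 255},{"linear": [0.009,0.029,0.02],"twist": 0,"gripper": 255},{"linear": [0.01,0.029,0.025],"twist": 0,"gripper": 255},{"linear": [0,0,0.01],"twist": 0,"gripper": 255},{"linear": [0,0,0],"twist": 0,"gripper": 255},{"linear": [0,0,0],"twist": 0,"gripper": 255}])

```text
time: 16.5
ee_pos: [580.3, 103.1, 101.7]
tcp_rot: [-0.802, -3.036, 0.002]
force: [0.8, 0.2, 0.7]
grip_width: 0.4
grasp_force: 0.0
```

```bash
python3 to.py 580.5 104.5 58 60; python3 -c "
from chk import *
im,d,P=cap('wrist')[:3]; im2=cap('scene')[0]; save('c5.png',np.hstack([cv2.resize(im,(500,312)),cv2.resize(im2[90:240,180:325],(300,312))]))
chk(-3.4)"
```

```text
t 16.5 pos [580.3 103.1 101.7] ytool 60.39 tilt [-0.0018 -0.0008] gw 0.38315049410401536
delta tool [ 0.5  1.4 43.7] twist 0.39Traceback (most recent call last):
  File "<string>", line 4, in <module>
    chk(-3.4)
    ~~~^^^^^^
  File "chk.py", line 8, in chk
    print(n,len(p),'x',np.percentile(a,[.5,99.5]).round(1),'lat',np.percentile(b[k],[.5,50,99.5]).round(1),'rear',a[b>20].min().round(1),a[b<-20].min().round(1),'z',np.percentile(p[:,2],[.5,99.5]).round(0),'minrect',cv2.minAreaRect(p[:,:2].astype(np.float32)))
                                                                                                                  ~~~~~~~~~~~^^
    return umr_minimum(a, axis, None, out, keepdims, initial, where)
ValueError: zero-size array to reduction operation minimum which has no identity
```

View pics/c5.png

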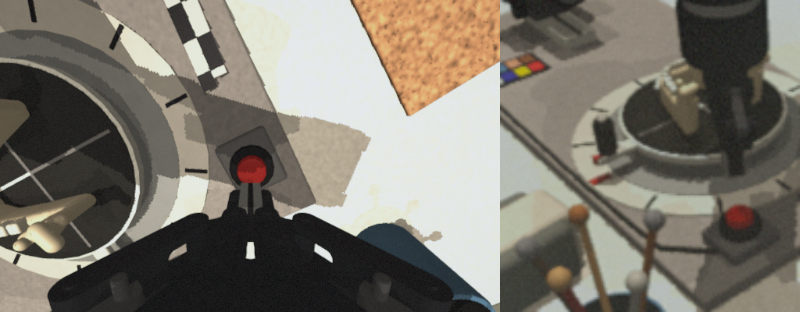

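The wrist view has the button at (252,168), right under the fingertips. The scene view shows the pointer at the red mark. I'll check the angle in numbers.

```bash
python3 -c "
from plat import *
for n in ('wrist','top'):
    im,d,P=cap(n)[:3]
    try: r=plat(im,P,(480.3,-74.5)); print(n,r[0],r[2],r[3]*57.3,r[4])
    except Exception as e: print(n,e)
    hs=cv2.cvtColor(im,cv2.COLOR_RGB2HSV); z=P[...,2]
    kb=P[(z>84)&(z<105)&(hs[...,2]<90)&(np.hypot(P[...,0]-611,P[...,1]+82)<25)]
    if len(kb): c=(kb.min(0)+kb.max(0))/2; print(c,np.degrees(np.arctan2(c[1]+74.5,c[0]-480.3)))
    hsv=hs; red=(((hsv[...,0]<8)|(hsv[...,0]>172))&(hsv[...,1]>130)&(hsv[...,2]>80)&(np.hypot(P[...,0]-611,P[...,1]+82)<45))
    k,l,st,ce=cv2.connectedComponentsWithStats(red.astype(np.uint8))
    for j in range(1,k):
        if st[j,4]>4: q=np.nanmean(P[l==j],0); print('red',st[j,4],ce[j].round(0),q.round(1),np.degrees(np.arctan2(q[1]+74.5,q[0]-480.3)))
"
```

```text
wrist [479.75218744 -74.64933597] 64 -2.933822332526315 [ 49   0   0   0   0 160  38  19  23   9   4 212   1   0   0   0   0 154
  12   0   2   7   5  37]
top [480.82926557 -75.49385636] 29 nan [0 0 0 0 0 0 0 0 0 0 0 0 0 0 0 0 0 0 0 0 0 0 0 0]plat.py:20: RuntimeWarning: Mean of empty slice.
  h=np.angle(np.exp(4j*a).mean())/4
  ret = ret.dtype.type(ret / rcount)
```

drive_tool(deltas=[{"linear": [0,0.001,0.02],"twist": 0,"gripper": 255},{"linear": [0,0,0.018],"twist": 0,"gripper": 255},{"linear": [0,0,0.005],"twist": 0,"gripper": 255},{"linear": [0,0,0.004],"twist": 0,"gripper": 255},{"linear": [0,0,0.002],"twist": 0,"gripper": 255},{"linear": [0,0,0.001],"twist": 0,"gripper": 255},{"linear": [0,0,0],"twist": 0,"gripper": 255}])

```text
time: 17.33
ee_pos: [581.5, 104.2, 53.0]
tcp_rot: [0.804, 3.036, -0.0]
force: [-1.8, -1.2, 3.3]
grip_width: 0.1
grasp_force: 1.6
```

drive_tool(deltas=[{"linear": [0,0,0.001],"twist": 0,"gripper": 255},{"linear": [0,0,0.001],"twist": 0,"gripper": 255},{"linear": [0,0,0.001],"twist": 0,"gripper": 255},{"linear": [0,0,0],"twist": 0,"gripper": 255},{"linear": [0,0,0],"twist": 0,"gripper": 255}])

```text
time: 17.75
ee_pos: [581.7, 104.5, 50.1]
tcp_rot: [0.803, 3.036, -0.0]
force: [-1.5, -2.5, 8.7]
grip_width: -0.1
grasp_force: 4.5
```

drive_tool(deltas=[{"linear": [0,0,0.0007],"twist": 0,"gripper": 255},{"linear": [0,0,0],"twist": 0,"gripper": 255}])

```text
time: 17.92
ee_pos: [581.7, 104.5, 50.0]
tcp_rot: [0.803, 3.035, -0.0]
force: [-2.9, -3.6, 14.0]
grip_width: -0.0
grasp_force: 7.0
```

drive_tool(deltas=[{"linear": [0,0,-0.02],"twist": 0,"gripper": 255},{"linear": [0,0,-0.04],"twist": 0,"gripper": 255},{"linear": [0,0,-0.035],"twist": 0,"gripper": 200},{"linear": [-0.02,-0.025,-0.01],"twist": 0,"gripper": 90},{"linear": [-0.025,-0.031,0],"twist": 0,"gripper": 90},{"linear": [-0.025,-0.031,0],"twist": 0,"gripper": 90},{"linear": [-0.025,-0.031,0],"twist": 0,"gripper": 90},{"linear": [-0.023,-0.03,0],"twist": 0,"gripper": 90},{"linear": [0,0,0],"twist": 0,"gripper": 90}])

```text
time: 18.67
ee_pos: [611.3, -93.2, 152.1]
tcp_rot: [0.821, 3.032, -0.008]
force: [0.9, -1.0, -1.6]
grip_width: 55.0
grasp_force: 0.0
```

```bash
python3 to.py 611.3 -82.6 69 60.4; python3 -c "
from h import *
im,d,P=cap('scene')[:3]; r=models.cut_out('scene','scale_bar')[0]; print(np.nanmedian(P[r['pixels']],0))"
```

```text
t 18.6667 pos [611.3 -93.2 152.1] ytool 59.68 tilt [-0.0007 -0.0049] gw 55.0056190123033
delta tool [ 5.5  9.5 83.1] twist -0.72
[419.12478157 130.83939431  25.8418415 ]
```

drive_tool(deltas=[{"linear": [0.005,0.009,0.02],"twist": 0,"gripper": 90},{"linear": [0,0,0.02],"twist": 0,"gripper": 90},{"linear": [0,0,0],"twist": 0,"gripper": 90},{"linear": [0,0,0],"twist": 0,"gripper": 90}])

```text
time: 19.1
ee_pos: [610.1, -70.5, 113.2]
tcp_rot: [-0.799, -3.036, -0.001]
force: [0.4, 1.0, 1.0]
grip_width: 55.0
grasp_force: 0.0
```

```bash
python3 to.py 611.3 -82.6 68 60.4
```

```text
t 19.1 pos [610.1 -70.5 113.2] ytool 60.51 tilt [-0.0017  0.0009] gw 55.00909604732053
delta tool [-7.  -9.9 45.2] twist 0.11
```

drive_tool(deltas=[{"linear": [-0.007,-0.01,0],"twist": 0,"gripper": 90},{"linear": [0,0,0],"twist": 0,"gripper": 90},{"linear": [0,0,0.02],"twist": 0,"gripper": 90},{"linear": [0,0,0.015],"twist": 0,"gripper": 90},{"linear": [0,0,0.01],"twist": 0,"gripper": 90},{"linear": [0,0,0],"twist": 0,"gripper": 140},{"linear": [0,0,0],"twist": 0,"gripper": 190},{"linear": [0,0,0],"twist": 0,"gripper": 200},{"linear": [0,0,0],"twist": 0,"gripper": 200},{"linear": [0,0,0],"twist": 0,"gripper": 200}])

```text
time: 19.93
ee_pos: [612.6, -84.1, 69.7]
tcp_rot: [0.803, 3.035, 0.001]
force: [0.2, 1.0, 2.4]
grip_width: 21.6
grasp_force: 39.4
```

```bash
python3 to.py 611.3 -82.6 68 60.4; python3 - <<'E'
from h import *
s=sensors.get_state(); p=s['ee_pos'][:2]; M=R.from_rotvec(s['tcp_rot']).as_matrix(); print(s['force'],s['grip_width'],s['grasp_force'])
C=np.array([480.3,-74.5]); a0=np.degrees(np.arctan2(*(p-C)[::-1])); r=np.hypot(*(p-C)); print(a0,r)
n=30; A=np.radians(np.linspace(a0,86.8,n+1)); Q=C+r*np.c_[np.cos(A),np.sin(A)]; D=np.diff(Q,axis=0); D=np.c_[D,0*D[:,0]]@M
print((D[:,:2]).round(1).tolist(), D.sum(0))
E
```

```text
t 19.9333 pos [612.6 -84.1  69.7] ytool 60.35 tilt [0.0018 0.0001] gw 21.559691869980224
delta tool [1.9 0.7 1.7] twist -0.05
[0.15487349 0.98186828 2.43911929] 21.559691869980224 39.42277729511261
-4.166149055636096 132.620325800923
[[3.2, 6.3], [3.5, 6.1], [3.8, 5.9], [4.1, 5.7], [4.4, 5.4], [4.7, 5.2], [5.0, 4.9], [5.2, 4.7], [5.5, 4.4], [5.7, 4.1], [5.9, 3.8], [6.1, 3.5], [6.3, 3.1], [6.4, 2.8], [6.6, 2.5], [6.7, 2.1], [6.8, 1.8], [6.9, 1.4], [6.9, 1.0], [7.0, 0.7], [7.0, 0.3], [7.0, -0.1], [7.0, -0.5], [7.0, -0.8], [6.9, -1.2], [6.8, -1.6], [6.8, -1.9], [6.6, -2.3], [6.5, -2.6], [6.4, -3.0]] [178.78332803  61.69201987  -0.22266981]
```

drive_tool(deltas=[{"linear": [0.0032,0.0063,0],"twist": 0,"gripper": 200},{"linear": [0.0035,0.0061,0],"twist": 0,"gripper": 200},{"linear": [0.0038,0.0059,0],"twist": 0,"gripper": 200},{"linear": [0.0041,0.0057,0],"twist": 0,"gripper": 200},{"linear": [0.0044,0.0054,0],"twist": 0,"gripper": 200},{"linear": [0.0047,0.0052,0],"twist": 0,"gripper": 200},{"linear": [0.005,0.0049,0],"twist": 0,"gripper": 200},{"linear": [0.0052,0.0047,0],"twist": 0,"gripper": 200},{"linear": [0.0055,0.0044,0],"twist": 0,"gripper": 200},{"linear": [0.0057,0.0041,0],"twist": 0,"gripper": 200}])

```text
time: 20.77
ee_pos: [598.5, -17.1, 69.6]
tcp_rot: [0.805, 3.036, -0.004]
force: [1.2, -10.7, 7.1]
grip_width: 21.3
grasp_force: 40.1
```

drive_tool(deltas=[{"linear": [0.0059,0.0038,0],"twist": 0,"gripper": 200},{"linear": [0.0061,0.0035,0],"twist": 0,"gripper": 200},{"linear": [0.0063,0.0031,0],"twist": 0,"gripper": 200},{"linear": [0.0064,0.0028,0],"twist": 0,"gripper": 200},{"linear": [0.0066,0.0025,0],"twist": 0,"gripper": 200},{"linear": [0.0067,0.0021,0],"twist": 0,"gripper": 200},{"linear": [0.0068,0.0018,0],"twist": 0,"gripper": 200},{"linear": [0.0069,0.0014,0],"twist": 0,"gripper": 200},{"linear": [0.0069,0.001,0],"twist": 0,"gripper": 200},{"linear": [0.007,0.0007,0],"twist": 0,"gripper": 200}])

```text
time: 21.6
ee_pos: [552.8, 33.2, 69.6]
tcp_rot: [0.806, 3.035, -0.008]
force: [4.2, -14.3, 6.1]
grip_width: 21.5
grasp_force: 40.3
```

```bash
cat > arc.py <<'E'
from h import *
s=sensors.get_state(); p=s['ee_pos'][:2]; M=R.from_rotvec(s['tcp_rot']).as_matrix(); print(s['time'],s['ee_pos'],s['force'],s['grip_width'])
C=np.array([480.8,-74.7]); a0=np.degrees(np.arctan2(*(p-C)[::-1])); r=np.hypot(*(p-C)); print(a0,r,M[:2,1])
n=10; A=np.radians(np.linspace(a0,86.7,n+1)); Q=C+np.linspace(r,131,n+1)[:,None]*np.c_[np.cos(A),np.sin(A)]; D=np.diff(Q,axis=0); D=np.c_[D,0*D[:,0]]@M
print((D[:,:2]).round(1).tolist(), D.sum(0))
E
python3 arc.py
```

```text
21.6 [552.77512865  33.16532259  69.55234963] [  4.18061371 -14.26922881   6.14061245] 21.479184685871388
56.28606783300984 129.67400264645562 [0.49626205 0.86816177]
[[6.9, 0.4], [6.9, 0.1], [6.9, -0.3], [6.9, -0.7], [6.8, -1.0], [6.8, -1.4], [6.7, -1.8], [6.6, -2.1], [6.5, -2.5], [6.4, -2.8]] [ 67.31291647 -12.08020987  -0.14489742]
```

drive_tool(deltas=[{"linear": [0.0067,0,0],"twist": 0,"gripper": 200},{"linear": [0.0068,-0.0002,0],"twist": 0,"gripper": 200},{"linear": [0.0068,-0.0005,0],"twist": 0,"gripper": 200},{"linear": [0.0068,-0.0009,0],"twist": 0,"gripper": 200},{"linear": [0.0068,-0.0012,0],"twist": 0,"gripper": 200},{"linear": [0.0067,-0.0015,0],"twist": 0,"gripper": 200},{"linear": [0.0066,-0.0019,0],"twist": 0,"gripper": 200},{"linear": [0.0066,-0.0022,0],"twist": 0,"gripper": 200},{"linear": [0.0065,-0.0026,0],"twist": 0,"gripper": 200},{"linear": [0.0064,-0.0028,0],"twist": 0,"gripper": 200}])

```text
time: 22.43
ee_pos: [488.9, 53.6, 69.5]
tcp_rot: [0.807, 3.033, -0.008]
force: [10.8, -13.4, 5.7]
grip_width: 21.5
grasp_force: 40.0
```

drive_tool(deltas=[{"linear": [0,0,0],"twist": 0,"gripper": 200},{"linear": [0,0,0],"twist": 0,"gripper": 200}])

```text
time: 22.6
ee_pos: [488.5, 53.4, 69.5]
tcp_rot: [0.807, 3.034, -0.009]
force: [0.2, -10.3, 9.1]
grip_width: 21.6
grasp_force: 40.2
```

```bash
python3 arc.py; python3 -c "
from chk import *
c=plat(*cap('scene')[:1],cap('scene')[2],(480.3,-74.5)); print(c[3]*57.3,c[4]);chk(86.7)"
```

```text
22.6 [488.53891569  53.44581149  69.47838237] [  0.18199537 -10.28923604   9.14252725] 21.608658324329998
86.54402025465325 128.3792811072953 [0.49678478 0.86786139]
[[0.1, 0.2], [0.1, 0.2], [0.1, 0.2], [0.1, 0.2], [0.1, 0.2], [0.1, 0.2], [0.1, 0.2], [0.1, 0.2], [0.1, 0.2], [0.1, 0.2]] [ 1.48183124  2.19014403 -0.01589747]
-2.3662676740464783 [ 1  1  3  1  1  1  2  1  0  0  4 22  8  0  0  0  0  0  0  0  0  0  0  0]Traceback (most recent call last):
  File "<string>", line 3, in <module>
    c=plat(*cap('scene')[:1],cap('scene')[2],(480.3,-74.5)); print(c[3]*57.3,c[4]);chk(86.7)
                                                                                   ~~~^^^^^^
  File "chk.py", line 8, in chk
    print(n,len(p),'x',np.percentile(a,[.5,99.5]).round(1),'lat',np.percentile(b[k],[.5,50,99.5]).round(1),'rear',a[b>20].min().round(1),a[b<-20].min().round(1),'z',np.percentile(p[:,2],[.5,99.5]).round(0),'minrect',cv2.minAreaRect(p[:,:2].astype(np.float32)))
                                                                 ~~~~~~~~~~~~~^^^^^^^^^^^^^^^^^^^
    return _quantile_unchecked(
        a, q, axis, out, overwrite_input, method, keepdims, weights)
    return _ureduce(a,
                    func=_quantile_ureduce_func,
    ...<5 lines>...
                    overwrite_input=overwrite_input,
                    method=method)
    r = func(a, **kwargs)
    result = _quantile(arr,
                       quantiles=q,
    ...<2 lines>...
                       out=out,
                       weights=wgt)
    slices_having_nans = np.isnan(arr[-1, ...])
                                  ~~~^^^^^^^^^
IndexError: index -1 is out of bounds for axis 0 with size 0
```

drive_tool(deltas=[{"linear": [-0.0003,-0.0006,0],"twist": 0,"gripper": 200},{"linear": [0,0,0],"twist": 0,"gripper": 170},{"linear": [0,0,0],"twist": 0,"gripper": 130},{"linear": [0,0,0],"twist": 0,"gripper": 90},{"linear": [0,0,0],"twist": 0,"gripper": 90},{"linear": [0,0,-0.02],"twist": 0,"gripper": 90},{"linear": [0,0,-0.03],"twist": 0,"gripper": 90},{"linear": [0,0,-0.02],"twist": 0,"gripper": 120},{"linear": [0,0,0],"twist": 0,"gripper": 255},{"linear": [0,0,0],"twist": 0,"gripper": 255}])

```text
time: 23.58
ee_pos: [488.7, 56.6, 139.3]
tcp_rot: [0.803, 3.035, 0.001]
force: [-0.3, -0.4, -0.1]
grip_width: 22.1
grasp_force: 0.0
```

```bash
python3 to.py 580.5 104.5 120 60.4; python3 -c "
from plat import *
im,d,P=cap('wrist')[:3]; r=plat(im,P,(480.5,-75)); print(r[0],r[2],r[3]*57.3,r[4]); save('w6.png',im)
im=cap('scene')[0]; save('s6.png',im)
im=cap('top')[0]; save('t6.png',im)"
```

```text
t 23.5833 pos [488.7  56.6 139.3] ytool 60.35 tilt [0.0022 0.0002] gw 22.137495017371855
delta tool [-56.1  87.1  19.6] twist -0.05
[479.43668265 -74.80480792] 53 -1.5940939273662709 [ 30  15   0   0   0  53  17   0   0   0   3  25  11   0   0   0   0 135
   3   6   4   0   1 124]
```

drive_tool(deltas=[{"linear": [-0.016,0.025,0],"twist": 0,"gripper": 255},{"linear": [-0.016,0.025,0],"twist": 0,"gripper": 255},{"linear": [-0.016,0.025,0.01],"twist": 0,"gripper": 255},{"linear": [-0.008,0.012,0.01],"twist": 0,"gripper": 255},{"linear": [0,0,0.02],"twist": 0,"gripper": 255},{"linear": [0,0,0],"twist": 0,"gripper": 255},{"linear": [0,0,0],"twist": 0,"gripper": 255}])

```text
time: 24.32
ee_pos: [578.3, 104.0, 96.8]
tcp_rot: [-0.801, -3.034, 0.003]
force: [-1.0, -0.3, -0.2]
grip_width: 0.0
grasp_force: 0.0
```

```bash
python3 to.py 580.8 104.3 100 60.4; python3 -c "
from plat import *
A=[]
for n in ('wrist','scene','top'):
    im,d,P=cap(n)[:3]; A.append(im); hs=cv2.cvtColor(im,cv2.COLOR_RGB2HSV); z=P[...,2]
    r=plat(im,P,(480.5,-75)); print(n,r[0],r[3]*57.3,r[4])
    kb=P[(z>80)&(z<105)&(hs[...,2]<90)&(np.hypot(P[...,0]-488,P[...,1]-55)<25)]
    if len(kb)>5: c=(kb.min(0)+kb.max(0))/2; print(len(kb),c,np.degrees(np.arctan2(c[1]+75,c[0]-480.5)))
save('f.png',np.hstack([cv2.resize(A[0],(480,300)),cv2.resize(A[1][90:240,200:350],(300,300))]))"
```

```text
t 24.3167 pos [578.3 104.   96.8] ytool 60.41 tilt [-0.0044 -0.0008] gw 0.0012076249724154654
delta tool [-2.1  1.5 -3.2] twist 0.01
wrist [479.52228446 -74.58033232] -1.7157823026742347 [ 22   2   0   6  11  69  29  46  56  24  41 226  74   2   6  10   3  44
  16  14   5   0   0   1]
1412 [487.02161652  54.96342583  87.83581046] 87.12728456228139
scene [479.7389553  -70.00024561] -3.663555281588493 [ 0  0  0  2  2  2  2  2  0  0  3 19 10  0  0  0  0  0  0  0  0  0  0  0]
82 [487.87026391  59.80669993  87.94390359] 86.87059310920908
top [481.02365265 -75.44804824] nan [0 0 0 0 0 0 0 0 0 0 0 0 0 0 0 0 0 0 0 0 0 0 0 0]
129 [487.67889152  55.32182684  89.75206742] 86.84699863916266plat.py:20: RuntimeWarning: Mean of empty slice.
  h=np.angle(np.exp(4j*a).mean())/4
  ret = ret.dtype.type(ret / rcount)
```

View pics/f.png

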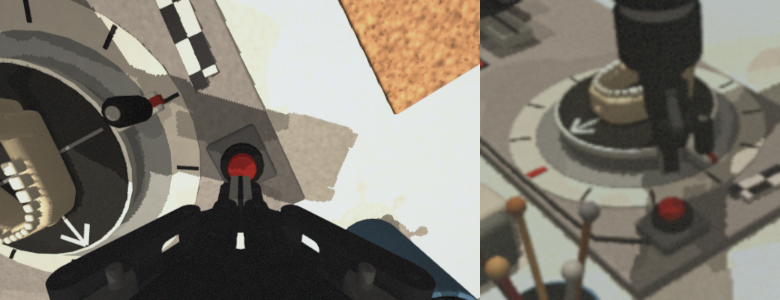

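The pointer at (155,102) lines up with the three-click mark, the chin sits along the arrow, and the button is under the fingertips. Pressing.

drive_tool(deltas=[{"linear": [-0.002,0.001,0.018],"twist": 0,"gripper": 255},{"linear": [0,0,0.016],"twist": 0,"gripper": 255},{"linear": [0,0,0.005],"twist": 0,"gripper": 255},{"linear": [0,0,0.003],"twist": 0,"gripper": 255},{"linear": [0,0,0.002],"twist": 0,"gripper": 255},{"linear": [0,0,0.001],"twist": 0,"gripper": 255},{"linear": [0,0,0],"twist": 0,"gripper": 255},{"linear": [0,0,0],"twist": 0,"gripper": 255}])

```text
time: 25.13
ee_pos: [582.2, 104.1, 54.3]
tcp_rot: [0.804, 3.036, 0.0]
force: [-0.6, -0.7, 2.6]
grip_width: 0.2
grasp_force: 1.2
```

drive_tool(deltas=[{"linear": [0,0,0.0015],"twist": 0,"gripper": 255},{"linear": [0,0,0.0015],"twist": 0,"gripper": 255},{"linear": [0,0,0.001],"twist": 0,"gripper": 255},{"linear": [0,0,0.0008],"twist": 0,"gripper": 255},{"linear": [0,0,0],"twist": 0,"gripper": 255},{"linear": [0,0,0],"twist": 0,"gripper": 255}])

```text
time: 25.63
ee_pos: [582.4, 104.2, 50.0]
tcp_rot: [0.803, 3.036, -0.0]
force: [-3.7, -3.4, 13.7]
grip_width: -0.0
grasp_force: 6.9
```

Bottomed out again. Retreating upward.

drive_tool(deltas=[{"linear": [0,0,-0.02],"twist": 0,"gripper": 255},{"linear": [0,0,-0.04],"twist": 0,"gripper": 255},{"linear": [0,0,-0.04],"twist": 0,"gripper": 255},{"linear": [0,0,-0.04],"twist": 0,"gripper": 255},{"linear": [0,0,-0.03],"twist": 0,"gripper": 255},{"linear": [0,0,-0.02],"twist": 0,"gripper": 255},{"linear": [0,0,0],"twist": 0,"gripper": 255},{"linear": [0,0,0],"twist": 0,"gripper": 255}])

```text
time: 26.3
ee_pos: [582.6, 104.4, 239.6]
tcp_rot: [0.803, 3.035, 0.002]
force: [0.5, -0.5, -0.9]
grip_width: -0.1
grasp_force: 0.0
```

```bash
python3 -c "
from h import *
im,d,P=cap('top')[:3]; z=P[...,2]; hs=cv2.cvtColor(im,cv2.COLOR_RGB2HSV)
p=P[(z>65)&(z<132)&(hs[...,2]>95)&(hs[...,1]<120)&(np.hypot(P[...,0]-480,P[...,1]+75)<95)]; print(len(p),cv2.minAreaRect(p[:,:2].astype(np.float32)),p[:,2].max())
for q in ('scale_bar','clay','brush_pot'):
    for r in models.cut_out('top',q)[:1]: print(q,np.nanmedian(P[r['pixels']],0).round(0))
print(order.hand_in())"
```

```text
56 ((430.698974609375, -20.689586639404297), (8.641173362731934, 18.257638931274414), 2.143742084503174) 127.81697297604899
scale_bar [418. 124.  26.]
clay [841. -23.  65.]
brush_pot [770. 188. 106.]
the job is handed in; nothing more can be done
None
```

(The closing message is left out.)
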